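# Load a sample vial into the shaker holder with tongs

## Robot

A 6-joint arm with a two-finger parallel gripper is mounted at the origin on a cart in front of the work surface, level with it; the furniture and walls round the work are solid. World frame = base frame: x ahead of the robot, y to its left, z up, the work surface at z = 0. Lengths are in m, angles in degrees, forces in N, time in s.
With the tool pointing down it reaches from about 0.4 to 0.825 m from the base axis. Payload 7 kg.
Tool frame: the origin (TCP) lies on the centre line of the jaws, within the pads' length; the fingertips stand 19 mm ahead of it and the grasp point (between the pads) is the TCP (r.tips_ahead is the distance from the TCP to the fingertips, in m); z points along the fingers, y is the line along which they close (so a half turn about z gives the same grasp; the last joint's range is limited). The gripper opens to 88 mm and grips with 3 to 60 N. Pads are 19 mm wide; open, the fingers measure 130 mm over their backs; the gripper's body (78 mm by 193 mm) begins 47 mm behind the grasp point.
Start: joints at [-50.472, 20.546, 0.682, 0, -70.136, -16.507], TCP at [0.264, -0.621, 0.246] pointing down, gripper open.
Joint ranges: [-176.03, 176.03], [-82.01, 121.73], [-58.28, 71.71], [-173.87, 95.51], [-174.79, -0.11], [-173.66, 173.66]. Speed limits (degrees/s): [136.94, 136.94, 172.46, 180, 180, 180].

## Interface

Orientations are given as [roll, pitch, yaw] about the fixed x, y, z axes, in that order (R = Rz(yaw) Ry(pitch) Rx(roll)).
In Python, from plant import r, viewer, close_job gives the robot as it stands. The module is installed in compiled form; this text tells all that it offers.
- The arm moves only by the tool arm_command, never from a script. Its arguments are lists of equal length, an entry for each row: "travel": the shift along the world's x, y, z scaled (see below), a list of three; "delta_rot": the turn, a rotation vector about the world's x, y, z scaled (see below), a list of three. In form: {"travel": [[dx, dy, dz], ...], "delta_rot": [[rx, ry, rz], ...]}. A call has 1 to 20 rows; each row is the pose to reach, as a shift and turn from the pose commanded when the call began; what a row does not reach only later rows make up. The controller multiplies each number of a shift by 0.5 m and each number of a turn by 90 degrees. A row lasts 1/8 s, in which the tool goes at most 62.5 mm and 10.7 degrees, less where a joint would pass 70% of its speed; a pose out of reach is approached as far as the arm can. A call with a number of a shift or a turn outside -1 to 1 is refused whole. A call with a gripper value outside its range is refused whole. "grip" is the opening, from 0 (shut) to 1 (fully open), set as the call begins (left out, the last holds). The fingers move at their own pace and stop on an object; "newtons" is the grip in N (left out, the last holds). Time passes only in rows, so rows that repeat a pose let the fingers close. It gives the time, the measured TCP pose, the force, the opening and the grip force at its end, in the units of the state.
- r.get_state(): the state, without advancing time (a new reading comes with each control period).
- viewer.capture(name): name is "side" or "top"; returns a dict with "img" (384x512x3 uint8, red, green, blue), "camera_matrix" (3x3 intrinsics, pixels), "R" (3x3) and "t" (3): a world point X has camera coordinates R X + t. Camera axes: x right, y down, z forward; pixel columns grow to the right and rows downward; lengths in m; the calibration is good to about 2 mm. A picture is of the moment at which its call begins. There is no depth.
- close_job(): hands the job in; it is judged then, once.
The state is a dict: "time_s": time; "joints": joint angles; "qd": joint speeds; "joint_torque": joint torques, N m; "tcp_pos": TCP position; "eef_rot": TCP orientation; "contact_force": force on the tool from outside, world axes, zero at the start; "moment": the same for the moment, N m; "gripper_width": finger opening in m; "gripper_force": force on a finger pad.
Only numpy, scipy, OpenCV 4.12 (cv2) and the standard library are available. Lean on these libraries where they do the work, as an engineer would, in place of code of your own. Each camera call takes 0.05 s, during which the arm holds its last target. There are 200 camera calls.

## Task

Take the sprung tongs from their caddy and use them to lift the red-capped vial out of its deep leaning pocket and set it upright in the round nest of the shaker holder, letting go only once you feel it rest on the floor of the nest; it is thin glass, so squeeze it gently, do not drop it or press it down hard, and never touch it with the gripper itself. Then stand the tongs back in the caddy, tips down, and turn the yellow bar by its knob fully home over the vial to secure it, leaving the blue-capped vial and the things round about where they are.

Things in the scene. Friction and masses are not known exactly. Their poses are not given: they have to be found in the camera images.
- tongs: Sprung steel tongs, 157 mm tall, 70 g, standing tips down in the blue caddy. Origin midway between the lower ends of the tips; z runs up to the bow, y is the direction in which they close, x is across the flat 12 mm wide arms. Ribbed rubber tip pads, 10 mm wide, from 0 to 16 mm above the origin, 40 mm apart inside at rest, 46 mm over all. The frame is fixed to the +y arm.
- tongs_grip (a point): Middle between the two green grip plates of the tongs, 100 mm above their origin, 50 mm below the pivot of the arms; each plate is 16 mm wide (x) and 34 mm tall; hold the tongs here, a finger on each plate. Over the plates: 37 mm at rest, 29 mm with a vial in the tips (arms then parallel). About 34 mm carries the tongs open; 16 to 20 N of grip holds a vial surely but gently.
- tongs_jaw (a joint): Closing angle of the tongs (rad): 0 = sprung open, 0.17 = parallel, 16 mm between the tips. The spring pushes the fingers apart with about 3 N at rest and 6 N at a vial; 1 mm of closing at the plates closes the tips by 2.8 mm.
- caddy_floor (a point): Centre of the inner floor of the fixed blue caddy in which the tongs stand, 6 mm above the table. Inside it measures 22 mm (x) by 58 mm (y), its rim is 54 mm above this floor, walls 3 mm; axes: z up, x and y along the walls.
- rack: Fixed wooden rack with two deep pockets side by side (y = +33 and -33 mm), leaning 30 degrees (0.524 rad) from vertical towards -x of the rack. Origin on the table. The middle of the pockets' floor is at x = 30, z = 24 mm; the pocket axis points along (-0.5, 0, 0.866). Each pocket inside: 62 mm in y, 28 mm across, 60 mm deep along its axis, walls 4 mm. Highest point 86 mm up.
- vial_red: Amber glass vial, white label, RED cap, 49 mm long, 20 g: black foot 20 mm diameter and 17 mm high, then 22 mm of glass 16 mm thick (grip here), cap 19 mm wide and 10 mm high. Origin at the centre of its bottom, z along its axis towards the cap. It starts in either pocket, leaning with it, on its floor and against the wall nearest the robot, cap below the mouth.
- vial_blue: The same vial with a BLUE cap in the other pocket; it stays there.
- nest (a point): Centre of the rim of the round nest on the fixed aluminium shaker holder, 30 mm above the table: a black ring of 27 mm inner diameter, 35 mm outer. Its floor is height-adjustable and is found set anywhere from 6 to 16 mm below the rim; that height is not measured, so it must be felt for. z up; the post of the turn bar (18 mm thick) stands 55 mm from here along +x.
- pivot (a point): Vertical axis of the yellow turn bar, on top of the post, 76 mm above the table (lower edge of the bar 77 mm). Axes as the nest's.
- knob (a point): Middle of the round black knob at the free end of the yellow turn bar, 12 mm diameter, 26 mm tall, upright, centred 98 mm above the table (13 mm above and below this point, stands on the bar); 67 mm from the pivot.
- turnbar (a joint): Angle of the yellow turn bar (rad): 0 = home against its stop, pointing along -x of the holder right over the nest; 1.57 = pointing along +y of the holder. It turns stiffly and stays where it is left.
- dropper: Bystander: green dropper bottle, 29 mm diameter, 60 mm tall, loose, standing.
- wax: Bystander: round white tin, 58 mm diameter, 28 mm tall, loose.

How it is judged:
By the outcome, as a careful person would: the job done as asked, in the order asked, and still so for the second after the job is handed in, with the robot touching nothing.
It also fails if it takes over 58 s, if anything falls off the work surface, if the arm or the gripper's body presses on something with over 40 N, if the wrist force passes 120 N, or if a joint passes its speed limit or range.

## Working session

There is one attempt and no reset: what is moved stays moved. The work goes in short steps, Python scripts to look and compute and a tool call to move; the robot and the scene stay as the last step left them, time stands still between calls to the robot, and variables do not carry over. Pictures are saved under pics/ and viewed, at most 10 in all, crops included, and the job is handed in when it is done.

Besides the shell and the picture viewer there is one more tool, called after "Emit:" by a JSON object that holds its "name" and its "arguments". arm_command: Moves the arm, as the interface text tells. Shifts and turns lie within -1 to 1; 1 stands for 0.5 m of shift or 90 degrees of turn. Its arguments: {"type":"object","properties":{"travel":{"type":"array"},"delta_rot":{"type":"array"},"grip":{"type":"number"},"newtons":{"type":"number"}},"required":["travel","delta_rot"]}

```bash
mkdir -p pics
python3 - <<'E'
from plant import r, viewer
import cv2, pickle
d={}
for n in ("side","top"):
    c=viewer.capture(n); d[n]=c
    cv2.imwrite(f"pics/{n}0.png",cv2.cvtColor(c["img"],cv2.COLOR_RGB2BGR))
    print(n,c["camera_matrix"].tolist(),(-c["R"].T@c["t"]).round(3),c["R"].round(3).tolist())
pickle.dump(d,open("d0.pkl","wb"))
print(r.get_state())
E
```

```text
side [[431.724645389718, 0.0, 250.10585772218062], [0.0, 431.724645389718, 190.80054677926822], [0.0, 0.0, 1.0]] [0.227 0.487 0.656] [[-0.907, -0.421, -0.021], [-0.232, 0.541, -0.808], [0.352, -0.728, -0.588]]
top [[366.25049652109425, 0.0, 256.39657315069564], [0.0, 366.25049652109425, 188.23148978270274], [0.0, 0.0, 1.0]] [ 0.429 -0.172  0.938] [[0.002, -1.0, 0.016], [-0.988, -0.004, -0.151], [0.151, -0.016, -0.988]]
{'time_s': 0.1, 'joints': array([-5.04713597e+01,  2.05854417e+01,  6.38323275e-01, -1.50999246e-02,
       -7.01347589e+01, -1.65086745e+01]), 'qd': array([-0.02330131, -0.10501176,  0.09666055,  0.04962908, -0.06969876,
       -0.01257335]), 'joint_torque': array([-1.01030222e-03, -5.84163165e+01,  2.93753386e+01,  7.01549068e+00,
        1.02046720e-02, -4.75706224e-05]), 'tcp_pos': array([ 0.26378553, -0.62088444,  0.24474065]), 'eef_rot': array([ 1.79917464e+02, -9.65755961e-03, -1.56985169e+02]), 'contact_force': array([-0.49602649,  0.44498211, -0.45344914]), 'moment': array([ 0.02061317,  0.03160116, -0.04588839]), 'gripper_force': 0.0, 'gripper_width': 0.08739231979486517}
```

View pics/side0.png

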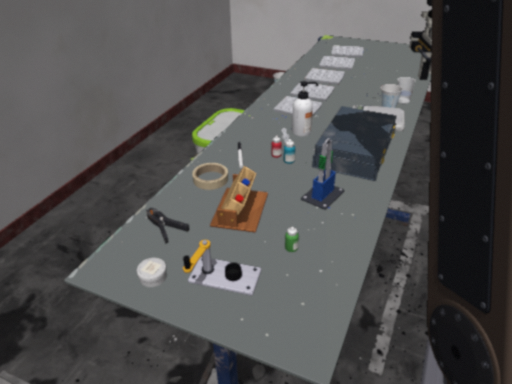

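View pics/top0.png

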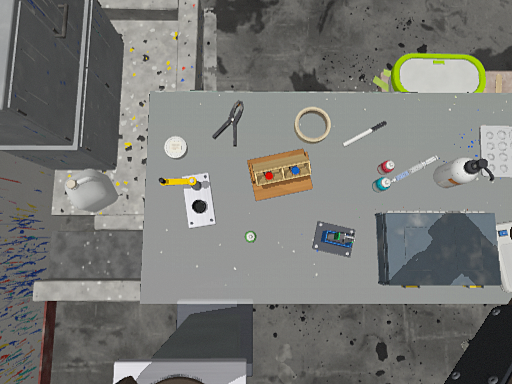

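Side: holder plate with nest at (233,270), post (208,262), knob (186,263), red cap (239,199), tongs/caddy (324,180). Top: nest (200,207), knob (163,182), red cap (269,175), blue (295,171), tongs (337,238). Now enlarged crops.

Run:
```python
import cv2
s=cv2.imread("pics/side0.png");t=cv2.imread("pics/top0.png")
a=cv2.resize(t[140:265,155:360],None,fx=3.9,fy=3.9,interpolation=cv2.INTER_CUBIC)
b=cv2.resize(s[130:300,170:350],None,fx=3.5,fy=3.5,interpolation=cv2.INTER_CUBIC)
cv2.imwrite("pics/ct.png",a);cv2.imwrite("pics/cs.png",b)
```

```text
(no output)
```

View pics/ct.png

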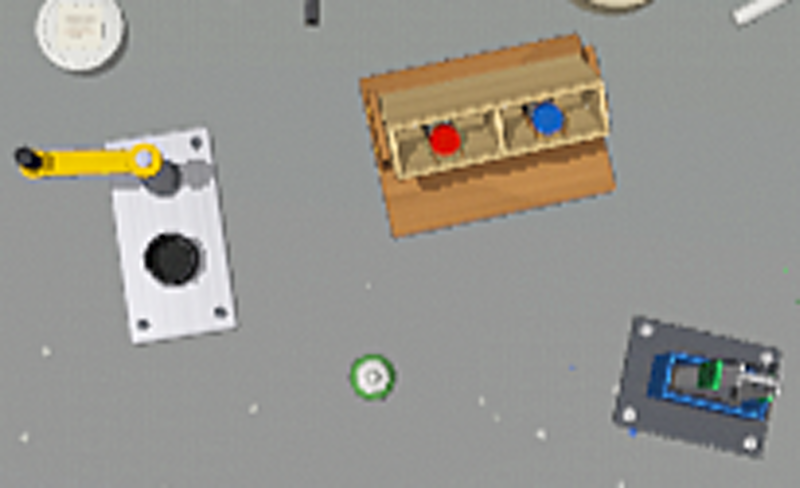

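View pics/cs.png

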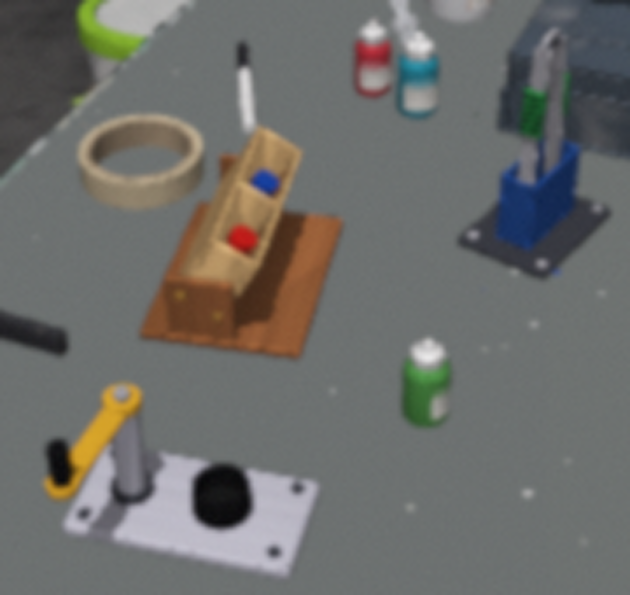

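Top crop (scale 3.9): red cap (446,140), blue (547,117), nest (172,258), post/bolt (147,160), knob (27,158), caddy rim approx (665..775,355..415), green plate (711,374). Side crop shows the same; the pockets lean towards the robot. Now measure with colour masks.

```bash
cat > h.py <<'E'
import numpy as np, cv2, pickle
def ray(c,uv):
    d=c["R"].T@np.linalg.solve(c["camera_matrix"],[uv[0],uv[1],1.]); return -c["R"].T@c["t"],d/np.linalg.norm(d)
def plane(c,uv,z):
    o,d=ray(c,uv); return o+d*(z-o[2])/d[2]
def tri(c1,u1,c2,u2):
    o1,d1=ray(c1,u1);o2,d2=ray(c2,u2)
    s=np.linalg.lstsq(np.c_[d1,-d2],o2-o1,rcond=None)[0]
    a,b=o1+s[0]*d1,o2+s[1]*d2; return (a+b)/2,np.linalg.norm(a-b)
def proj(c,X):
    p=c["camera_matrix"]@(c["R"]@np.asarray(X)+c["t"]); return p[:2]/p[2]
def blobs(c,lo,hi,box,amin=6):
    "HSV mask in box (u0,v0,u1,v1): list of (area,centroid,contour), full-image pixels, largest first"
    u0,v0,u1,v1=box
    h=cv2.cvtColor(np.ascontiguousarray(c["img"][v0:v1,u0:u1]),cv2.COLOR_RGB2HSV)
    h=cv2.resize(h,None,fx=4,fy=4,interpolation=cv2.INTER_NEAREST)
    m=cv2.inRange(h,np.array(lo),np.array(hi))
    out=[]
    for k in cv2.findContours(m,cv2.RETR_EXTERNAL,cv2.CHAIN_APPROX_NONE)[0]:
        a=cv2.contourArea(k)/16
        if a>=amin:
            M=cv2.moments(k); kk=(k[:,0,:]+.5)/4-.5+[u0,v0]
            out.append((round(a,1),(np.array([M["m10"],M["m01"]])/M["m00"]+.5)/4-.5+[u0,v0],kk))
    return sorted(out,key=lambda b:-b[0])
E
cat > m.py <<'E'
from h import *
d=pickle.load(open("d0.pkl","rb"));T,S=d["top"],d["side"]
np.set_printoptions(precision=4,suppress=True)
Q={"red":((0,180,90),(6,255,255),(258,165,280,186),(228,190,250,210)),
"blue":((105,150,80),(125,255,255),(285,160,306,182),(238,175,256,192)),
"green":((50,120,20),(75,255,255),(328,228,345,246),(315,145,335,175)),
"caddy":((105,120,30),(125,255,255),(315,222,360,256),(305,160,340,205)),
"nest":((0,0,0),(180,255,45),(188,192,213,222),(220,255,245,285)),
"knob":((0,0,0),(180,255,50),(155,174,168,189),(180,250,192,275)),
"yellow":((15,150,100),(35,255,255),(158,170,205,192),(180,235,215,275)),
"drop":((45,100,30),(75,255,255),(240,228,260,246),(280,222,305,255))}
for n,(lo,hi,bt,bs) in Q.items():
    for nm,c,b in(("T",T,bt),("S",S,bs)):
        for a,p,k in blobs(c,lo,hi,b)[:3]:
            q=cv2.minAreaRect(k.astype(np.float32)); print(n,nm,a,p,"rect",np.round(q[0],1),np.round(q[1],1),round(q[2],1))
E
python3 m.py
```

```text
red T 45.3 [268.68   175.4255] rect [268.5 175.5] [7.8 7.8] 90.0
red S 40.3 [238.9958 197.8408] rect [238.9 197.7] [8.6 6.8] 26.6
blue T 38.7 [294.8293 170.0472] rect [295. 170.] [6.8 6.8] 90.0
blue S 22.2 [245.5632 181.6067] rect [245.5 181.5] [5.8 5.8] 90.0
green T 33.7 [336.7505 235.7134] rect [336.5 235.5] [7.8 5.8] 90.0
green S 67.0 [321.75   161.7374] rect [321.7 161.6] [ 6.8 13.4] 9.5
caddy T 125.5 [332.0372 239.0088] rect [336.6 238. ] [31.5 13.6] 11.3
caddy S 404.5 [322.8943 187.2143] rect [322.9 184.8] [21.7 32. ] 5.2
nest T 56.0 [197.2701 205.6569] rect [199. 206.] [13.8 12.4] 45.0
nest S 207.5 [232.9098 271.3955] rect [233. 271.] [16.8 14.8] 90.0
knob T 7.9 [163.232  181.0082] rect [163.2 181.3] [3.8 4.6] 33.7
knob S 52.8 [186.346  261.4852] rect [186.5 261.5] [11.8  5.8] 90.0
yellow T 190.2 [180.083  181.2893] rect [178. 181.] [ 8.8 36.8] 90.0
yellow S 204.9 [197.0241 255.1868] rect [195.6 255.3] [10.6 38.9] 38.0
drop T 93.9 [250.0513 236.1841] rect [250. 236.] [10.8 10.8] 90.0
drop S 119.4 [290.1091 241.4688] rect [291.5 242. ] [16.8 11.8] 90.0
```

```bash
python3 - <<'E'
import cv2,numpy as np
s=cv2.imread("pics/side0.png");t=cv2.imread("pics/top0.png")
z=lambda i,u,v,w,h:cv2.resize(i[v:v+h,u:u+w],None,fx=8,fy=8,interpolation=cv2.INTER_CUBIC)
a=np.vstack([z(t,312,219,50,37),z(t,244,150,50,37)])
b=z(s,300,132,50,74)
o=np.hstack([a,b]); o=np.clip(o.astype(float)*1.4,0,255).astype(np.uint8)
cv2.imwrite("pics/z1.png",o); print(o.shape)
E
cat >> m.py <<'E'
print("plates")
for n,lo,hi,b,z in(("holder",(0,0,170),(180,50,255),(178,168,222,232),.006),("rack",(5,110,50),(20,255,230),(240,145,320,205),.006),("cbase",(0,0,40),(180,90,105),(308,215,362,262),.004)):
    a,p,k=blobs(T,lo,hi,b)[0]; q=cv2.boxPoints(cv2.minAreaRect(k.astype(np.float32)))
    W=np.array([plane(T,u,z) for u in q])[:,:2]; print(n,a,q.round(1).tolist()); print(W.tolist(),W.mean(0)); 
    for i in range(2):
        e=W[i+1]-W[i]; print("edge",np.linalg.norm(e),np.degrees(np.arctan2(e[1],e[0])))
E
python3 m.py | sed -n '/plates/,$p'
```

```text
(592, 800, 3)
plates
holder 1016.1 [[182.5, 187.6999969482422], [210.1999969482422, 184.0], [215.5, 224.39999389648438], [187.89999389648438, 228.10000610351562]]
[[0.57278435063714, 0.0029036034825610235], [0.5826813147713543, -0.06782350602303516], [0.47911666064748215, -0.08356641660686766], [0.46966217911351726, -0.013951434106171612]] [ 0.5261 -0.0406]
edge 0.07141620206991212 -82.03422814219927
edge 0.1047543641928479 -171.35661171081918
rack 1194.4 [[246.1999969482422, 159.8000030517578], [306.20001220703125, 147.10000610351562], [314.79998779296875, 188.1999969482422], [254.8000030517578, 200.8000030517578]]
[[0.6470559073998552, -0.16011824115689305], [0.681822639562737, -0.3173267286530427], [0.572929318446254, -0.3375950330925317], [0.5396012095478628, -0.182849601359899]] [ 0.6104 -0.2495]
edge 0.16100693837879346 -77.52972225846393
edge 0.11076352986714214 -169.45619763440294
cbase 594.6 [[310.5, 247.89999389648438], [317.0, 220.0], [356.1000061035156, 229.1999969482422], [349.6000061035156, 257.1000061035156]]
[[0.4208546527431653, -0.32347829273635176], [0.49105816502582483, -0.3417123196280426], [0.4679101140873885, -0.44106522552620875], [0.3981214796826489, -0.42171188444183305]] [ 0.4445 -0.382 ]
edge 0.07253283996582811 -14.559777414768655
edge 0.10201388225461426 -103.11526516041447
```

View pics/z1.png

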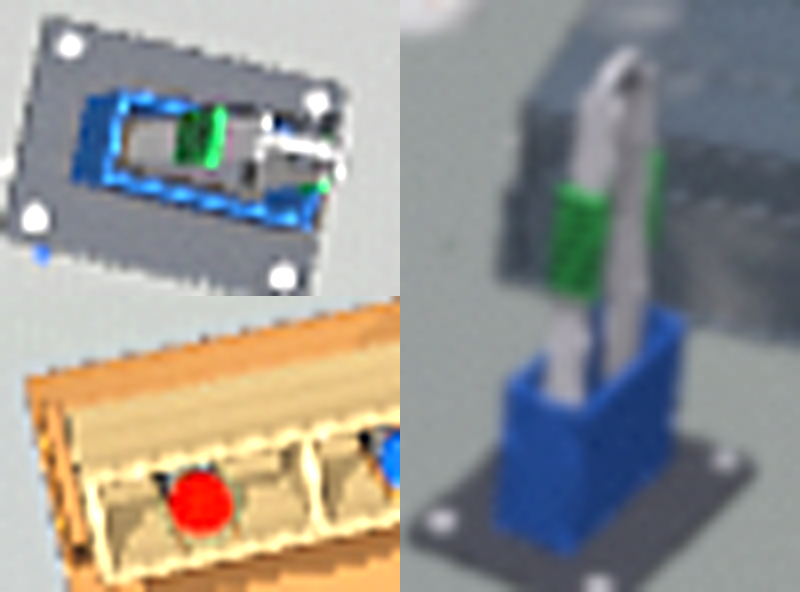

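```bash
cat > m2.py <<'E'
from h import *
d=pickle.load(open("d0.pkl","rb"));T,S=d["top"],d["side"]
np.set_printoptions(precision=4,suppress=True)
t=lambda x,y:(312+x/8-.5,219+y/8-.5)
s=lambda x,y:(300+(x-400)/8-.5,132+y/8-.5)
for n,a,b in(("+x+y",t(118,91),s(507,385)),("-x+y",t(104,182),s(578,415)),("-x-y",t(310,226),s(685,318)),("bow",t(332,152),s(630,58))):
    print(n,tri(T,a,S,b),"plane",plane(T,a,.06),plane(S,b,.06))
for n,a,b in(("red",(268.68,175.43),(239,197.84)),("blue",(294.83,170.05),(245.56,181.6)),("knob",(163.2,181.1),(186.4,256.5)),("pivot",(155+147/3.9-.5,140+160/3.9-.5),(170+122/3.5-.5,130+395/3.5-.5)),("nest",(155+172/3.9-.5,140+257/3.9-.5),(170+221/3.5-.5,130+485/3.5-.5))):
    X,e=tri(T,a,S,b); print(n,X,e)
# nest ring: dark ring outer edge ellipse in both
for c,b in((T,(186,192,214,222)),(S,(218,253,250,288))):
    for a,p,k in blobs(c,(0,0,0),(180,255,75),b)[:1]:
        q=cv2.minEnclosingCircle(k.astype(np.float32)); print("nest",a,p,q,k.min(0),k.max(0),plane(c,q[0],.03),plane(c,p,.03))
E
python3 m2.py
```

```text
+x+y (array([ 0.4638, -0.3533,  0.0596]), np.float64(0.0002639897299383747)) plane [ 0.4639 -0.3532  0.06  ] [ 0.4635 -0.3528  0.06  ]
-x+y (array([ 0.4383, -0.3481,  0.0589]), np.float64(0.002697678396650197)) plane [ 0.437  -0.3482  0.06  ] [ 0.4391 -0.346   0.06  ]
-x-y (array([ 0.4242, -0.4092,  0.0601]), np.float64(0.00023948579430775103)) plane [ 0.4241 -0.4093  0.06  ] [ 0.4244 -0.4094  0.06  ]
bow (array([ 0.4443, -0.3893,  0.1579]), np.float64(0.0005324630769356924)) plane [ 0.4459 -0.4167  0.06  ] [ 0.4873 -0.5612  0.06  ]
red [ 0.5956 -0.2159  0.0602] 6.455432044370704e-05
blue [ 0.6092 -0.2798  0.061 ] 0.00018911033668580056
knob [0.5758 0.0306 0.1033] 0.0058893799581462795
pivot [ 0.5793 -0.0334  0.0826] 0.0021545818614242783
nest [ 0.5257 -0.0422  0.0258] 0.0008321672666930053
nest 131.8 [198.7364 206.0065] ((198.64193725585938, 206.0765838623047), 7.165600776672363) [191.625 199.625] [205.375 212.375] [ 0.5231 -0.0431  0.03  ] [ 0.5233 -0.0433  0.03  ]
nest 238.6 [232.9917 271.1742] ((232.99668884277344, 271.0455627441406), 9.716239929199219) [224.625 261.625] [241.375 280.375] [ 0.5198 -0.0317  0.03  ] [ 0.5197 -0.0314  0.03  ]
```

```bash
cat >> h.py <<'E'
from scipy.spatial.transform import Rotation as Ro
def frame(yaw,lean=0): # tongs axes: columns x,y,z; lean = tilt of z towards -x, deg
    return Ro.from_euler('z',yaw,degrees=True)*Ro.from_euler('y',-lean,degrees=True)
TH=50; D=.102
def tool(org,F):
    """tongs origin + frame -> TCP, tool rotation"""
    M=F.as_matrix(); t=np.radians(TH)
    z=-np.sin(t)*M[:,0]-np.cos(t)*M[:,2]; y=M[:,1]; x=np.cross(y,z)
    return np.array(org)+D*M[:,2], Ro.from_matrix(np.c_[x,y,z])
def delta(st,p,Rt):
    R0=Ro.from_euler('xyz',st["eef_rot"],degrees=True)
    return ((p-st["tcp_pos"])/.5).round(4).tolist(),((Rt*R0.inv()).as_rotvec(degrees=True)/90).round(4).tolist()
E
cat > a.py <<'E'
from m2 import *
from plant import r
st=r.get_state()
print("green",tri(T,(336.75,235.7),S,(321.75,161.74)))
print("box base",plane(S,(312,166.5),0),"top corner",tri(T,(378,213),S,(315.4,143.8)))
print("box T corners at 0/.1",[plane(T,u,z)[:2] for u in((378,213),(378,285)) for z in(0,.1)])
print("nestS",plane(S,(233,267.65),.03),tri(T,(198.7,206.05),S,(233,267.65)))
p,Rt=tool((.444,-.383,.007),frame(-13)); z=Rt.as_matrix()[:,2]
print("grasp",p,Rt.as_euler('xyz',degrees=True),z,delta(st,p,Rt)); print("pre",p-.1*z,delta(st,p-.1*z,Rt))
E
python3 a.py | tail -6
```

```text
green (array([ 0.4492, -0.367 ,  0.1064]), np.float64(0.00029531264815077507))
box base [ 0.5097 -0.4977  0.    ] top corner (array([ 0.4997, -0.4699,  0.0895]), np.float64(0.004947901351074006))
box T corners at 0/.1 [array([ 0.5098, -0.5005]), array([ 0.5012, -0.4655]), array([ 0.3293, -0.4917]), array([ 0.34  , -0.4576])]
nestS [ 0.5239 -0.0399  0.03  ] (array([ 0.5244, -0.0425,  0.0271]), np.float64(0.0018600886365271073))
grasp [ 0.444 -0.383  0.109] [180. -50. 167.] [-0.7464  0.1723 -0.6428] ([0.3604, 0.4758, -0.2715], [-0.0501, 0.562, -0.3737])
pre [ 0.5186 -0.4002  0.1733] ([0.5097, 0.4413, -0.1429], [-0.0501, 0.562, -0.3737])
```

Emit:
{"name": "arm_command", "arguments": {"travel": [[0.51,0.438,-0.1],[0.51,0.438,-0.1],[0.51,0.438,-0.143],[0.51,0.438,-0.143],[0.51,0.438,-0.143],[0.51,0.438,-0.143],[0.51,0.438,-0.143],[0.51,0.438,-0.143],[0.51,0.438,-0.143],[0.51,0.438,-0.143]], "delta_rot": [[-0.05,0.562,-0.374],[-0.05,0.562,-0.374],[-0.05,0.562,-0.374],[-0.05,0.562,-0.374],[-0.05,0.562,-0.374],[-0.05,0.562,-0.374],[-0.05,0.562,-0.374],[-0.05,0.562,-0.374],[-0.05,0.562,-0.374],[-0.05,0.562,-0.374]], "grip": 0.7}}

```text
time_s: 1.35
tcp_pos: [0.5184, -0.403, 0.1765]
eef_rot: [-179.9, -49.8, 166.9]
contact_force: [-0.5, -1.2, 0.8]
gripper_width: 0.0616
gripper_force: 0.0
```

```bash
cat > g.py <<'E'
import sys
from h import *
from plant import r
np.set_printoptions(precision=4,suppress=True)
def go(org,yaw,lean=0,show=""):
    st=r.get_state(); p,Rt=tool(org,frame(yaw,lean)); print(show,p,delta(st,p,Rt))
if __name__=="__main__":
    a=list(map(float,sys.argv[1:])); go(a[:3],*a[3:]); s=r.get_state(); print(s["joints"].round(1),s["time_s"])
E
python3 g.py .445 -.385 .006 -13
```

```text
[ 0.445 -0.385  0.108] ([-0.1468, 0.036, -0.137], [0.0014, 0.0023, 0.0002])
[ -18.5   50.3   26.2    4.7 -115.5  -84.5] 1.35
```

Emit:
{"name": "arm_command", "arguments": {"travel": [[-0.05,0.012,-0.047],[-0.1,0.025,-0.093],[-0.147,0.036,-0.137],[-0.147,0.036,-0.137],[-0.147,0.036,-0.137]], "delta_rot": [[0,0,0],[0,0,0],[0,0,0],[0,0,0],[0,0,0]]}}

```text
time_s: 1.98
tcp_pos: [0.4459, -0.3849, 0.1072]
eef_rot: [-179.9, -49.8, 166.9]
contact_force: [0.2, -0.1, 0.3]
gripper_width: 0.0614
gripper_force: 0.0
```

Run:
```python
from plant import r, viewer
import cv2, numpy as np, pickle
st=r.get_state(); print(st["tcp_pos"],st["contact_force"],st["gripper_width"])
d={n:viewer.capture(n) for n in("top","side")}; pickle.dump(d,open("d1.pkl","wb"))
z=lambda i,u,v,w,h:cv2.resize(np.ascontiguousarray(i[v:v+h,u:u+w,::-1]),None,fx=5,fy=5,interpolation=cv2.INTER_CUBIC)
cv2.imwrite("pics/z2.png",np.hstack([z(d["top"]["img"],300,190,80,100),z(d["side"]["img"],280,110,75,100)]))
```

```text
[ 0.44594658 -0.38494878  0.10715992] [ 0.20089884 -0.12060422  0.26107166] 0.061356593031912175
```

View pics/z2.png

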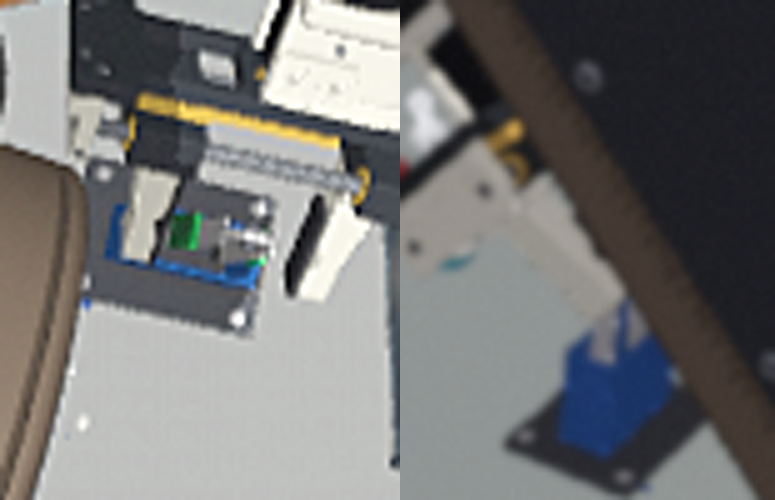

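The fingers (left ~(150,215), right ~(320,240) in the left panel) straddle the tongs (green plate (185,230)). Close to 34 mm.

Emit:
{"name": "arm_command", "arguments": {"travel": [[0,0,0],[0,0,0],[0,0,0],[0,0,0],[0,0,0]], "delta_rot": [[0,0,0],[0,0,0],[0,0,0],[0,0,0],[0,0,0]], "grip": 0.386, "newtons": 16}}

```text
time_s: 2.7
tcp_pos: [0.4455, -0.3842, 0.1055]
eef_rot: [-179.9, -50.0, 167.0]
contact_force: [-0.5, -0.9, -0.0]
gripper_width: 0.034
gripper_force: 4.1
```

```bash
sed -i 's/D=.102/D=.0998/' h.py
python3 - <<'E'
from g import *
A=frame(12,30).as_matrix()[:,2]; o=np.array([.5956,-.2159,.0602])-.0245*A; print(o)
for k in(.08,.0):
    go(o+k*A,12,30,k)
E
```

```text
[ 0.6076 -0.2134  0.039 ]
0.08 [ 0.5196 -0.232   0.1947] ([0.1484, 0.3044, 0.1785], [-0.0023, -0.3359, 0.2711])
0.0 [ 0.5588 -0.2237  0.1254] ([0.2266, 0.321, 0.0399], [-0.0023, -0.3359, 0.2711])
```

Emit:
{"name": "arm_command", "arguments": {"travel": [[0,0,0.04],[0,0,0.1],[0,0,0.16],[0.02,0.04,0.18],[0.05,0.1,0.18],[0.08,0.17,0.18],[0.11,0.23,0.18],[0.14,0.29,0.18],[0.148,0.304,0.179],[0.148,0.304,0.179],[0.148,0.304,0.179]], "delta_rot": [[0,0,0],[0,0,0],[0,0,0],[0,-0.06,0.05],[0,-0.13,0.1],[0,-0.19,0.16],[0,-0.26,0.21],[0,-0.31,0.25],[-0.002,-0.336,0.271],[-0.002,-0.336,0.271],[-0.002,-0.336,0.271]]}}

```text
time_s: 4.08
tcp_pos: [0.5193, -0.2326, 0.1957]
eef_rot: [180.0, -20.0, -168.0]
contact_force: [0.5, 1.1, -0.9]
gripper_width: 0.0337
gripper_force: 4.0
```

```bash
cat > snap.py <<'E'
import sys
from plant import r, viewer
import cv2, numpy as np, pickle
def snap(tag,bt,bs,k):
    st=r.get_state(); print(st["time_s"],st["tcp_pos"],st["eef_rot"],st["contact_force"],st["gripper_width"],st["gripper_force"])
    d={n:viewer.capture(n) for n in("top","side")}; pickle.dump(d,open(f"d{tag}.pkl","wb"))
    z=lambda i,b:cv2.resize(np.ascontiguousarray(i[b[1]:b[3],b[0]:b[2],::-1]),None,fx=k,fy=k,interpolation=cv2.INTER_CUBIC)
    cv2.imwrite(f"pics/{tag}.png",np.clip(1.3*np.hstack([z(d["top"]["img"],bt),z(d["side"]["img"],bs)]).astype(float),0,255).astype(np.uint8))
E
python3 -c "
from snap import *
snap('z3',(240,140,300,230),(205,135,265,225),6)"
```

```text
4.075 [ 0.51929744 -0.23261854  0.19570783] [ 179.97710748  -20.01218791 -168.04370107] [ 0.5349855   1.11517634 -0.8610724 ] 0.03366818668727613 4.015057942306157
```

View pics/z3.png

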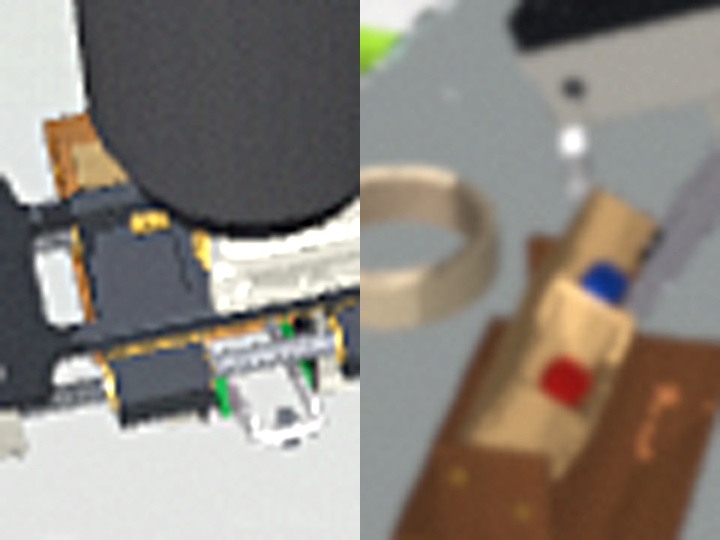

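Run:
```python
from h import *
from g import *
d=pickle.load(open("dz3.pkl","rb"));T,S=d["top"],d["side"]
F=frame(12,30).as_matrix();st=r.get_state()
o=st["tcp_pos"]-D*F[:,2]
for k in(0,.05,.1,.155): 
    print(k,[proj(S,o+k*F[:,2]+s*F[:,1]*(.019-.06*k)).round(1).tolist() for s in(1,-1)],proj(T,o+k*F[:,2]).round(1))
i=S["img"][:,:,::-1]; z=cv2.resize(np.ascontiguousarray(i[110:220,200:310]),None,fx=5,fy=5,interpolation=cv2.INTER_CUBIC); cv2.imwrite("pics/z4.png",np.clip(z*1.3,0,255).astype(np.uint8))
```

```text
0 [[248.7, 186.6], [252.5, 177.0]] [272.6 183.3]
0.05 [[260.0, 170.5], [263.1, 162.6]] [276.3 191.1]
0.1 [[272.1, 153.4], [274.3, 147.1]] [280.4 199.9]
0.155 [[286.2, 133.3], [287.7, 128.8]] [285.5 211. ]
```

View pics/z4.png

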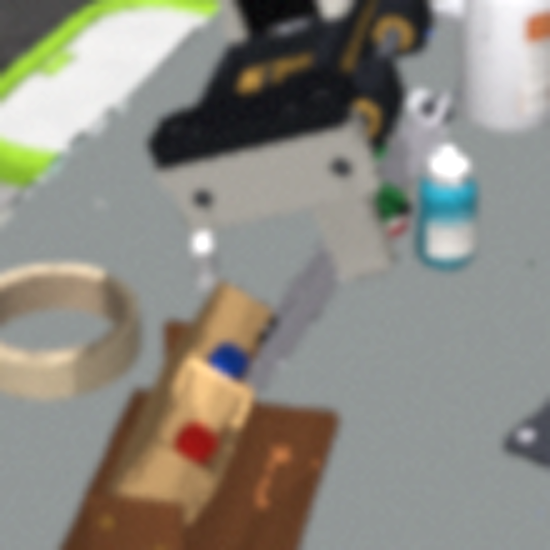

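Run:
```python
from h import *
d=pickle.load(open("dz3.pkl","rb"));S=d["side"]; i=S["img"].astype(int)
for v in range(160,190,3): 
    print(v,[f"{u}:{i[v,u,0]-i[v,u,1]},{i[v,u,2]-i[v,u,1]},{i[v,u,1]}" for u in range(248,270,1)])
```

```text
160 ['248:-4,0,117', '249:-4,-1,116', '250:-4,0,117', '251:-4,1,115', '252:-4,0,116', '253:-4,0,117', '254:-3,0,116', '255:-4,-1,116', '256:-5,-1,117', '257:-4,-1,116', '258:-5,0,116', '259:-5,0,115', '260:-3,0,115', '261:-4,0,115', '262:-2,1,112', '263:1,4,103', '264:1,4,100', '265:2,1,106', '266:2,-3,113', '267:3,-5,120', '268:2,-6,121', '269:2,-7,123']
163 ['248:-5,0,118', '249:-5,-2,118', '250:-5,-1,116', '251:-5,-1,117', '252:-4,0,116', '253:-4,0,116', '254:-4,-1,117', '255:-4,1,115', '256:-5,-1,116', '257:-4,-1,116', '258:-5,-1,116', '259:-4,-1,115', '260:-1,2,109', '261:-1,4,100', '262:1,4,95', '263:1,4,95', '264:2,5,96', '265:1,3,99', '266:2,2,103', '267:2,-3,114', '268:3,-4,122', '269:2,-6,125']
166 ['248:-3,-1,113', '249:-4,0,116', '250:-4,0,117', '251:-4,-1,117', '252:-5,-1,117', '253:-3,0,116', '254:-3,0,115', '255:-4,-1,116', '256:-3,0,114', '257:-4,0,109', '258:-1,2,103', '259:1,4,97', '260:1,5,94', '261:1,4,95', '262:2,5,95', '263:3,5,97', '264:2,4,98', '265:1,4,97', '266:0,3,99', '267:-1,1,108', '268:-2,0,117', '269:-1,-2,117']
169 ['248:26,-33,118', '249:18,-24,115',
[... 1733 characters left out ...]
', '249:3,8,71', '250:3,4,89', '251:2,4,97', '252:1,5,97', '253:2,5,98', '254:-1,2,105', '255:-2,1,110', '256:-4,0,116', '257:-5,-1,116', '258:-4,-1,117', '259:-5,1,115', '260:-5,-1,117', '261:-4,-1,115', '262:-5,-1,116', '263:-4,-1,116', '264:-4,-1,117', '265:-4,0,116', '266:-4,1,115', '267:-4,0,117', '268:-4,0,116', '269:-4,0,117']
187 ['248:32,-38,130', '249:25,-26,118', '250:15,-12,109', '251:4,0,100', '252:-1,2,100', '253:-4,0,106', '254:-3,1,113', '255:-5,0,116', '256:-3,0,116', '257:-4,-1,116', '258:-4,0,116', '259:-5,0,116', '260:-4,-1,117', '261:-4,-1,117', '262:-4,0,115', '263:-4,0,117', '264:-3,1,116', '265:-4,0,115', '266:-4,0,117', '267:-4,0,116', '268:-3,0,115', '269:-4,0,114']
```

Run:
```python
from h import *
d=pickle.load(open("dz3.pkl","rb"));S=d["side"]
F=frame(12,30).as_matrix();o=np.array([.5193,-.2326,.1957])-D*F[:,2]
for row in(166,169,172,178,184):
    out=[]
    for s in(1,-1):
        for x in(.006,-.006):
            ks=np.linspace(-.02,.1,121); P=np.array([proj(S,o+k*F[:,2]+s*F[:,1]*(.0188-.05*k)+F[:,0]*x) for k in ks])
            j=abs(P[:,1]-row).argmin(); out.append((round(P[j,0],1),round(ks[j],3)))
    print(row,out)
```

```text
166 [(np.float64(259.6), np.float64(0.059)), (np.float64(266.6), np.float64(0.068)), (np.float64(257.0), np.float64(0.033)), (np.float64(263.6), np.float64(0.042))]
169 [(np.float64(257.6), np.float64(0.05)), (np.float64(264.5), np.float64(0.059)), (np.float64(254.9), np.float64(0.023)), (np.float64(261.5), np.float64(0.032))]
172 [(np.float64(255.5), np.float64(0.041)), (np.float64(262.1), np.float64(0.049)), (np.float64(252.6), np.float64(0.012)), (np.float64(259.3), np.float64(0.022))]
178 [(np.float64(251.2), np.float64(0.022)), (np.float64(258.0), np.float64(0.031)), (np.float64(248.4), np.float64(-0.009)), (np.float64(254.9), np.float64(0.001))]
184 [(np.float64(247.0), np.float64(0.003)), (np.float64(253.7), np.float64(0.012)), (np.float64(246.2), np.float64(-0.02)), (np.float64(250.7), np.float64(-0.02))]
```

Run:
```python
from g import *
F=frame(12,30).as_matrix(); o=np.array([.6076,-.2134,.039])+.001*F[:,0]
for k in(.035,.0): go(o+k*F[:,2],12,30,k)
```

```text
0.035 [ 0.5425 -0.2272  0.1562] ([0.0464, 0.0112, -0.0774], [-0.0003, -0.0006, 0.0009])
0.0 [ 0.5596 -0.2236  0.1259] ([0.0807, 0.0185, -0.138], [-0.0003, -0.0006, 0.0009])
```

Emit:
{"name": "arm_command", "arguments": {"travel": [[0.015,0.004,-0.025],[0.03,0.008,-0.05],[0.046,0.011,-0.078],[0.046,0.011,-0.078]], "delta_rot": [[0,0,0],[0,0,0],[0,0,0],[0,0,0]]}}

```text
time_s: 4.68
tcp_pos: [0.5422, -0.2264, 0.1539]
eef_rot: [179.9, -20.2, -168.0]
contact_force: [-0.7, 0.4, -0.5]
gripper_width: 0.0338
gripper_force: 4.0
```

Emit:
{"name": "arm_command", "arguments": {"travel": [[0.008,0.002,-0.014],[0.017,0.004,-0.03],[0.026,0.005,-0.045],[0.034,0.007,-0.061],[0.034,0.007,-0.061]], "delta_rot": [[0,0,0],[0,0,0],[0,0,0],[0,0,0],[0,0,0]]}}

```text
time_s: 5.3
tcp_pos: [0.5593, -0.2231, 0.1247]
eef_rot: [179.9, -20.1, -168.0]
contact_force: [0.8, 0.1, -0.6]
gripper_width: 0.034
gripper_force: 4.0
```

Emit:
{"name": "arm_command", "arguments": {"travel": [[0,0,0],[0,0,0],[0,0,0],[0,0,0],[0,0,0]], "delta_rot": [[0,0,0],[0,0,0],[0,0,0],[0,0,0],[0,0,0]], "grip": 0.2, "newtons": 17.5}}

```text
time_s: 5.92
tcp_pos: [0.5595, -0.2232, 0.1257]
eef_rot: [180.0, -20.0, -168.0]
contact_force: [-0.9, 0.3, -1.1]
gripper_width: 0.0296
gripper_force: 17.3
```

Emit:
{"name": "arm_command", "arguments": {"travel": [[-0.005,-0.001,0.009],[-0.015,-0.003,0.026],[-0.03,-0.006,0.052],[-0.045,-0.01,0.08],[-0.06,-0.013,0.108],[-0.078,-0.017,0.138],[-0.078,-0.017,0.138],[-0.078,-0.017,0.138]], "delta_rot": [[0,0,0],[0,0,0],[0,0,0],[0,0,0],[0,0,0],[0,0,0],[0,0,0],[0,0,0]]}}

```text
time_s: 6.92
tcp_pos: [0.5204, -0.2316, 0.1944]
eef_rot: [180.0, -20.0, -168.0]
contact_force: [0.6, 0.1, -1.8]
gripper_width: 0.0293
gripper_force: 17.3
```

Run:
```python
from g import *
from snap import *
snap('z5',(240,140,300,230),(205,135,285,225),5)
d=pickle.load(open("dz5.pkl","rb"));T,S=d["top"],d["side"]
b=blobs(S,(0,180,70),(8,255,255),(215,140,285,210)); print([(x[0],x[1]) for x in b[:3]])
st=r.get_state();F=frame(12,30).as_matrix();o=st["tcp_pos"]-D*F[:,2]
print([(k,proj(S,o+k*F[:,2]).round(1)) for k in(0,.0245)], proj(S,o-.02*F[:,2]))
for n,of in(("up60",.06),("up25",.025),("in",.0)): go([.5237,-.042,.03+of],8.7,0,n)
```

```text
6.925 [ 0.5204 -0.2316  0.1944] [ 179.9597  -19.977  -167.9922] [ 0.6241  0.0783 -1.8351] 0.029321506461306514 17.254727482795715
[]
[(0, array([250. , 182.3])), (0.0245, array([255.3, 175. ]))] [245.8412 188.153 ]
up60 [ 0.5237 -0.042   0.1898] ([0.0067, 0.3792, -0.0082], [-0.0603, 0.3274, -0.0357])
up25 [ 0.5237 -0.042   0.1548] ([0.0067, 0.3792, -0.0782], [-0.0603, 0.3274, -0.0357])
in [ 0.5237 -0.042   0.1298] ([0.0067, 0.3792, -0.1282], [-0.0603, 0.3274, -0.0357])
```

View pics/z5.png

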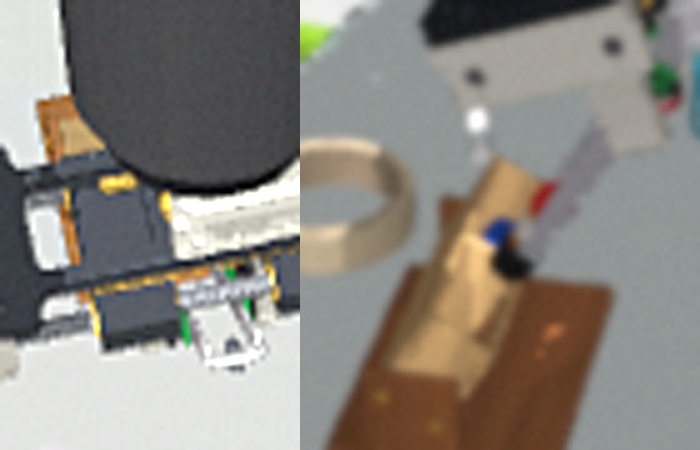

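Emit:
{"name": "arm_command", "arguments": {"travel": [[0,0.01,0.02],[0,0.04,0.05],[0.001,0.08,0.06],[0.002,0.13,0.06],[0.003,0.19,0.05],[0.004,0.25,0.03],[0.006,0.31,0.0],[0.008,0.36,-0.02],[0.009,0.379,-0.03],[0.009,0.379,-0.03],[0.009,0.379,-0.03]], "delta_rot": [[0,0,0],[-0.005,0.03,-0.004],[-0.012,0.07,-0.008],[-0.022,0.12,-0.013],[-0.032,0.18,-0.02],[-0.042,0.24,-0.026],[-0.052,0.29,-0.032],[-0.06,0.327,-0.036],[-0.06,0.327,-0.036],[-0.06,0.327,-0.036],[-0.06,0.327,-0.036]]}}

```text
time_s: 8.4
tcp_pos: [0.5252, -0.0429, 0.1807]
eef_rot: [-180.0, -49.8, -171.4]
contact_force: [0.4, 0.3, -0.9]
gripper_width: 0.0294
gripper_force: 17.3
```

Run:
```python
from g import *
from snap import *
snap('z6',(170,170,230,240),(190,200,270,290),5) if 0 else None
st=r.get_state(); print(st["tcp_pos"],st["eef_rot"],st["contact_force"],st["gripper_width"])
S=viewer.capture("side");T=viewer.capture("top");pickle.dump(dict(side=S,top=T),open("dz6.pkl","wb"))
F=frame(8.7).as_matrix();o=st["tcp_pos"]-D*F[:,2]
for k in(-.02,-.003,0,.019,.029): print(k,proj(S,o+k*F[:,2]),proj(T,o+k*F[:,2]))
print("nest",proj(S,(.524,-.042,.03)))
b=S["img"][205:285,200:275,::-1]
cv2.imwrite("pics/z6.png",np.clip(cv2.resize(np.ascontiguousarray(b),None,fx=7,fy=7,interpolation=cv2.INTER_CUBIC)*1.3,0,255).astype(np.uint8))
```

```text
[ 0.5252 -0.0429  0.1807] [-179.9727  -49.7717 -171.3551] [ 0.3926  0.3062 -0.8557] 0.029356320458982493
-0.02 [232.4256 255.2511] [196.7827 203.8985]
-0.003 [232.0254 248.8869] [195.7365 203.1112]
0 [231.9538 247.7478] [195.5477 202.9691]
0.019 [231.493  240.4197] [194.3206 202.0457]
0.029 [231.2453 236.4818] [193.6525 201.5429]
nest [233.4486 266.9158]
```

View pics/z6.png

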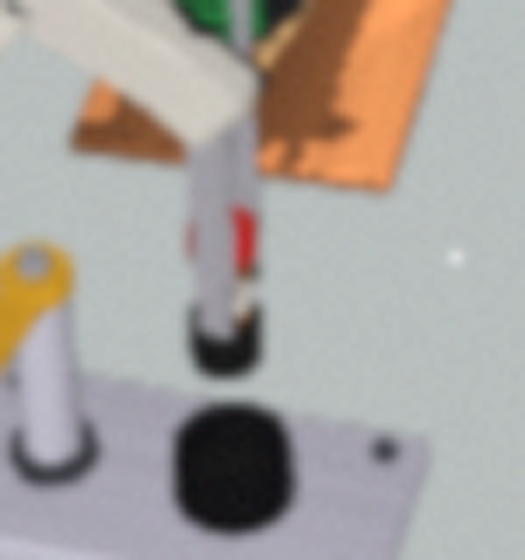

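Emit:
{"name": "arm_command", "arguments": {"travel": [[-0.001,0.002,-0.02],[-0.001,0.003,-0.04],[-0.001,0.003,-0.06],[-0.001,0.003,-0.066],[-0.001,0.003,-0.068],[-0.001,0.003,-0.068]], "delta_rot": [[0,0,0],[0,0,0],[0,0,0],[0,0,0],[0,0,0],[0,0,0]]}}

```text
time_s: 9.25
tcp_pos: [0.5246, -0.0407, 0.1456]
eef_rot: [-180.0, -49.9, -171.3]
contact_force: [-0.2, 1.1, -0.6]
gripper_width: 0.0291
gripper_force: 17.3
```

Run:
```python
from g import *
from plant import viewer
for i in range(3):
    S=viewer.capture("side"); st=r.get_state(); print(st["tcp_pos"],st["contact_force"],st["gripper_width"])
b=S["img"][215:285,205:265,::-1]
cv2.imwrite("pics/z7.png",np.clip(cv2.resize(np.ascontiguousarray(b),None,fx=8,fy=8,interpolation=cv2.INTER_CUBIC)*1.5,0,255).astype(np.uint8))
```

```text
[ 0.5246 -0.0407  0.1457] [0.2413 0.1577 0.0944] 0.029469895421443966
[ 0.5246 -0.0407  0.1458] [ 0.7108 -0.5527  0.5228] 0.029502961763935128
[ 0.5246 -0.0407  0.1458] [ 0.0089  0.2082 -1.3628] 0.02953854814575801
```

View pics/z7.png

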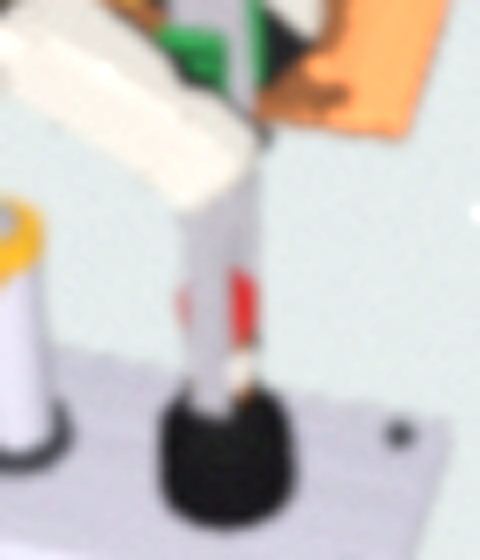

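Emit:
{"name": "arm_command", "arguments": {"travel": [[-0.001,-0.001,-0.001],[-0.001,-0.001,-0.002],[-0.001,-0.001,-0.003]], "delta_rot": [[0,0,0],[0,0,0],[0,0,0]]}}

```text
time_s: 9.78
tcp_pos: [0.5239, -0.0412, 0.1441]
eef_rot: [-180.0, -49.9, -171.3]
contact_force: [0.4, -0.6, -1.4]
gripper_width: 0.0296
gripper_force: 17.3
```

Emit:
{"name": "arm_command", "arguments": {"travel": [[0,0,-0.001],[0,0,-0.002]], "delta_rot": [[0,0,0],[0,0,0]]}}

```text
time_s: 10.02
tcp_pos: [0.524, -0.0412, 0.143]
eef_rot: [-180.0, -49.9, -171.3]
contact_force: [0.2, 0.7, 0.6]
gripper_width: 0.0291
gripper_force: 17.3
```

Emit:
{"name": "arm_command", "arguments": {"travel": [[0,0,-0.001],[0,0,-0.002]], "delta_rot": [[0,0,0],[0,0,0]]}}

```text
time_s: 10.28
tcp_pos: [0.524, -0.0412, 0.142]
eef_rot: [-180.0, -49.9, -171.3]
contact_force: [-0.5, 0.1, -0.5]
gripper_width: 0.0296
gripper_force: 17.3
```

```bash
cat > f.py <<'E'
from plant import r, viewer
import numpy as np
a=[]
for i in range(6): viewer.capture("side"); s=r.get_state(); a.append(np.r_[s["contact_force"],s["tcp_pos"]*1e3,s["gripper_width"]*1e3])
print(np.mean(a,0).round(2),s["time_s"])
E
python3 f.py
```

```text
[ 3.0000e-02 -1.4000e-01 -8.3000e-01  5.2394e+02 -4.1230e+01  1.4203e+02
  2.9350e+01] 10.575
```

Baseline is about -0.8 N (tongs and vial weight). Continue feeling in 1 mm steps.

Emit:
{"name": "arm_command", "arguments": {"travel": [[0,0,-0.001],[0,0,-0.002]], "delta_rot": [[0,0,0],[0,0,0]]}}

```text
time_s: 10.82
tcp_pos: [0.5239, -0.0412, 0.141]
eef_rot: [-180.0, -49.9, -171.3]
contact_force: [-0.1, -0.6, -1.2]
gripper_width: 0.0296
gripper_force: 17.3
```

```bash
python3 f.py
```

```text
[-2.3000e-01 -6.0000e-02 -1.0600e+00  5.2393e+02 -4.1240e+01  1.4103e+02
  2.9490e+01] 11.125
```

Emit:
{"name": "arm_command", "arguments": {"travel": [[0,0,-0.001],[0,0,-0.002]], "delta_rot": [[0,0,0],[0,0,0]]}}

```text
time_s: 11.38
tcp_pos: [0.5239, -0.0412, 0.14]
eef_rot: [-180.0, -49.9, -171.3]
contact_force: [0.6, -0.3, -1.8]
gripper_width: 0.0293
gripper_force: 17.3
```

```bash
python3 f.py
```

```text
[ 3.3000e-01  1.0000e-01 -1.1300e+00  5.2394e+02 -4.1230e+01  1.4002e+02
  2.9430e+01] 11.675
```

Emit:
{"name": "arm_command", "arguments": {"travel": [[0,0,-0.001],[0,0,-0.002]], "delta_rot": [[0,0,0],[0,0,0]]}}

```text
time_s: 11.92
tcp_pos: [0.524, -0.0412, 0.139]
eef_rot: [-180.0, -49.9, -171.3]
contact_force: [-0.2, 0.5, -1.0]
gripper_width: 0.0294
gripper_force: 17.3
```

```bash
python3 f.py
```

```text
[ 6.0000e-02 -2.0000e-02 -9.6000e-01  5.2393e+02 -4.1230e+01  1.3902e+02
  2.9440e+01] 12.225
```

Emit:
{"name": "arm_command", "arguments": {"travel": [[0,0,-0.001],[0,0,-0.002]], "delta_rot": [[0,0,0],[0,0,0]]}}

```text
time_s: 12.48
tcp_pos: [0.5239, -0.0412, 0.138]
eef_rot: [-180.0, -49.9, -171.3]
contact_force: [-0.5, -0.6, -0.8]
gripper_width: 0.0296
gripper_force: 17.3
```

```bash
python3 f.py
```

```text
[ 1.7000e-01  8.0000e-02 -7.5000e-01  5.2394e+02 -4.1230e+01  1.3802e+02
  2.9320e+01] 12.775
```

Emit:
{"name": "arm_command", "arguments": {"travel": [[0,0,-0.001],[0,0,-0.002]], "delta_rot": [[0,0,0],[0,0,0]]}}

```text
time_s: 13.02
tcp_pos: [0.5239, -0.0412, 0.137]
eef_rot: [-180.0, -49.9, -171.3]
contact_force: [-0.2, 0.1, -0.8]
gripper_width: 0.0294
gripper_force: 17.3
```

```bash
python3 f.py
```

```text
[ 5.1000e-01  2.3000e-01 -7.9000e-01  5.2393e+02 -4.1230e+01  1.3702e+02
  2.9230e+01] 13.325
```

Emit:
{"name": "arm_command", "arguments": {"travel": [[0,0,-0.001],[0,0,-0.002]], "delta_rot": [[0,0,0],[0,0,0]]}}

```text
time_s: 13.58
tcp_pos: [0.524, -0.0412, 0.136]
eef_rot: [-180.0, -49.9, -171.3]
contact_force: [1.5, -0.0, -0.7]
gripper_width: 0.0291
gripper_force: 17.3
```

```bash
python3 f.py
```

```text
[-9.0000e-02 -2.1000e-01 -9.7000e-01  5.2394e+02 -4.1240e+01  1.3602e+02
  2.9520e+01] 13.875
```

Emit:
{"name": "arm_command", "arguments": {"travel": [[0,0,-0.001],[0,0,-0.002]], "delta_rot": [[0,0,0],[0,0,0]]}}

```text
time_s: 14.12
tcp_pos: [0.524, -0.0412, 0.135]
eef_rot: [-180.0, -49.9, -171.3]
contact_force: [0.1, 0.4, -0.6]
gripper_width: 0.0293
gripper_force: 17.3
```

```bash
python3 f.py
```

```text
[ 2.4000e-01 -5.0000e-02 -3.6000e-01  5.2394e+02 -4.1230e+01  1.3502e+02
  2.9310e+01] 14.425
```

Emit:
{"name": "arm_command", "arguments": {"travel": [[0,0,-0.0005],[0,0,-0.001]], "delta_rot": [[0,0,0],[0,0,0]]}}

```text
time_s: 14.68
tcp_pos: [0.524, -0.0412, 0.1346]
eef_rot: [-180.0, -49.9, -171.3]
contact_force: [0.1, -0.5, 0.1]
gripper_width: 0.0293
gripper_force: 17.3
```

```bash
python3 f.py
```

```text
[-2.2000e-01 -1.2000e-01 -5.9000e-01  5.2395e+02 -4.1230e+01  1.3455e+02
  2.9430e+01] 14.975
```

Emit:
{"name": "arm_command", "arguments": {"travel": [[0,0,-0.001],[0,0,-0.002]], "delta_rot": [[0,0,0],[0,0,0]]}}

```text
time_s: 15.22
tcp_pos: [0.5239, -0.0414, 0.1342]
eef_rot: [-180.0, -49.9, -171.3]
contact_force: [0.6, 0.0, 4.0]
gripper_width: 0.0294
gripper_force: 17.3
```

```bash
python3 f.py
```

```text
[ 1.2000e-01  3.8000e-01  4.5700e+00  5.2396e+02 -4.1320e+01  1.3405e+02
  2.9440e+01] 15.525
```

Emit:
{"name": "arm_command", "arguments": {"travel": [[0,0,0.0006],[0,0,0.0006],[0,0,0.0006]], "delta_rot": [[0,0,0],[0,0,0],[0,0,0]]}}

```text
time_s: 15.9
tcp_pos: [0.5239, -0.0413, 0.1339]
eef_rot: [-180.0, -49.9, -171.3]
contact_force: [0.0, -0.1, 4.0]
gripper_width: 0.0296
gripper_force: 17.3
```

```bash
python3 f.py
```

```text
[ 1.4000e-01  6.0000e-02  4.5800e+00  5.2395e+02 -4.1240e+01  1.3387e+02
  2.9530e+01] 16.2
```

Emit:
{"name": "arm_command", "arguments": {"travel": [[0,0,0.001],[0,0,0.001]], "delta_rot": [[0,0,0],[0,0,0]]}}

```text
time_s: 16.45
tcp_pos: [0.524, -0.0412, 0.134]
eef_rot: [180.0, -49.9, -171.3]
contact_force: [0.2, -1.0, 0.9]
gripper_width: 0.029
gripper_force: 17.2
```

```bash
python3 f.py
```

```text
[ 9.0000e-02  2.4000e-01 -3.2000e-01  5.2394e+02 -4.1170e+01  1.3401e+02
  2.9450e+01] 16.75
```

Emit:
{"name": "arm_command", "arguments": {"travel": [[0,0,-0.0005],[0,0,-0.0005]], "delta_rot": [[0,0,0],[0,0,0]]}}

```text
time_s: 17.0
tcp_pos: [0.5239, -0.0412, 0.134]
eef_rot: [180.0, -49.9, -171.3]
contact_force: [-0.6, -0.3, -0.0]
gripper_width: 0.0294
gripper_force: 17.3
```

```bash
python3 f.py
```

```text
[-6.0000e-02  1.0000e-01 -8.6000e-01  5.2395e+02 -4.1210e+01  1.3404e+02
  2.9350e+01] 17.3
```

Emit:
{"name": "arm_command", "arguments": {"travel": [[0,0,-0.0005],[0,0,-0.0005]], "delta_rot": [[0,0,0],[0,0,0]]}}

```text
time_s: 17.55
tcp_pos: [0.5239, -0.0413, 0.134]
eef_rot: [-180.0, -49.9, -171.3]
contact_force: [0.1, -0.2, -0.1]
gripper_width: 0.0295
gripper_force: 17.3
```

```bash
python3 f.py
```

```text
[ 5.0000e-02  1.5000e-01  9.5000e-01  5.2395e+02 -4.1240e+01  1.3398e+02
  2.9390e+01] 17.85
```

Light contact (about 1.8 N above baseline): release.

Emit:
{"name": "arm_command", "arguments": {"travel": [[0,0,0],[0,0,0],[0,0,0],[0,0,0],[0,0,0]], "delta_rot": [[0,0,0],[0,0,0],[0,0,0],[0,0,0],[0,0,0]], "grip": 0.386}}

```text
time_s: 18.48
tcp_pos: [0.5239, -0.0413, 0.1338]
eef_rot: [-180.0, -49.9, -171.3]
contact_force: [-0.8, 0.7, -1.0]
gripper_width: 0.0337
gripper_force: 3.7
```

```bash
python3 f.py
```

```text
[ 3.3000e-01  9.0000e-02 -9.6000e-01  5.2395e+02 -4.1220e+01  1.3385e+02
  3.3860e+01] 18.775
```

Emit:
{"name": "arm_command", "arguments": {"travel": [[0,0,0.01],[0,0,0.03],[0,0,0.06],[0,0,0.1],[0,0,0.15],[0,0,0.2],[0,0,0.2],[0,0,0.2]], "delta_rot": [[0,0,0],[0,0,0],[0,0,0],[0,0,0],[0,0,0],[0,0,0],[0,0,0],[0,0,0]]}}

```text
time_s: 19.77
tcp_pos: [0.5238, -0.0411, 0.2341]
eef_rot: [180.0, -49.9, -171.3]
contact_force: [-0.5, -0.4, -1.5]
gripper_width: 0.0339
gripper_force: 3.7
```

Run:
```python
from g import *
from plant import viewer
S=viewer.capture("side")
for X in((.524,-.0415,.0635),(.524,-.0415,.0585)): print(proj(S,X))
for a,p,k in blobs(S,(0,150,60),(8,255,255),(215,225,255,280)): print(a,p,k.min(0),k.max(0),plane(S,p,.061))
for n,z in(("high",.105),("rim",.07),("in",.011)): go([.444,-.3815,z],-13,0,n)
print(r.get_state()["joints"].round(1))
```

```text
[232.5749 254.9264]
[232.6906 256.7772]
62.8 [232.4631 257.7071] [228.625 252.625] [236.375 262.375] [ 0.522  -0.0369  0.061 ]
high [ 0.444  -0.3815  0.2048] ([-0.1593, -0.6807, -0.0578], [-0.0001, 0.0008, -0.2408])
rim [ 0.444  -0.3815  0.1698] ([-0.1593, -0.6807, -0.1278], [-0.0001, 0.0008, -0.2408])
in [ 0.444  -0.3815  0.1108] ([-0.1593, -0.6807, -0.2458], [-0.0001, 0.0008, -0.2408])
[  13.9   36.9   11.1   -4.4 -113.9  -95.2]
```

Emit:
{"name": "arm_command", "arguments": {"travel": [[-0.01,-0.04,0],[-0.03,-0.11,0],[-0.05,-0.2,0],[-0.07,-0.29,0],[-0.09,-0.38,0],[-0.11,-0.47,-0.02],[-0.13,-0.56,-0.04],[-0.15,-0.64,-0.058],[-0.159,-0.68,-0.058],[-0.159,-0.681,-0.058],[-0.159,-0.681,-0.058]], "delta_rot": [[0,0,0],[0,0,-0.03],[0,0,-0.06],[0,0,-0.1],[0,0,-0.13],[0,0,-0.17],[0,0,-0.21],[0,0,-0.241],[0,0,-0.241],[0,0,-0.241],[0,0,-0.241]]}}

```text
time_s: 21.2
tcp_pos: [0.4445, -0.3813, 0.2049]
eef_rot: [180.0, -49.9, 167.0]
contact_force: [0.3, 0.5, -1.1]
gripper_width: 0.0339
gripper_force: 3.7
```

Run:
```python
from g import *
print(r.get_state()["tcp_pos"],r.get_state()["eef_rot"])
for n,z in(("rim",.064),("mid",.04),("in",.009)): go([.444,-.3815,z],-13,0,n)
```

```text
[ 0.4445 -0.3813  0.2049] [179.9937 -49.9197 167.0443]
rim [ 0.444  -0.3815  0.1638] ([-0.0011, -0.0005, -0.0821], [0.0002, 0.0009, -0.0004])
mid [ 0.444  -0.3815  0.1398] ([-0.0011, -0.0005, -0.1301], [0.0002, 0.0009, -0.0004])
in [ 0.444  -0.3815  0.1088] ([-0.0011, -0.0005, -0.1921], [0.0002, 0.0009, -0.0004])
```

Emit:
{"name": "arm_command", "arguments": {"travel": [[0,0,-0.03],[0,0,-0.07],[0,0,-0.1],[0,0,-0.115],[0,0,-0.13],[0,0,-0.13]], "delta_rot": [[0,0,0],[0,0,0],[0,0,0],[0,0,0],[0,0,0],[0,0,0]]}}

```text
time_s: 21.95
tcp_pos: [0.4443, -0.3817, 0.1394]
eef_rot: [180.0, -49.9, 167.0]
contact_force: [-0.4, -0.0, -0.5]
gripper_width: 0.0338
gripper_force: 3.7
```

```bash
python3 f.py
```

```text
[-5.0000e-02  1.6000e-01 -2.7000e-01  4.4459e+02 -3.8187e+02  1.4023e+02
  3.3740e+01] 22.25
```

Emit:
{"name": "arm_command", "arguments": {"travel": [[0,0,-0.015],[0,0,-0.03],[0,0,-0.045],[0,0,-0.058],[0,0,-0.063],[0,0,-0.063]], "delta_rot": [[0,0,0],[0,0,0],[0,0,0],[0,0,0],[0,0,0],[0,0,0]]}}

```text
time_s: 23.0
tcp_pos: [0.4444, -0.3817, 0.1082]
eef_rot: [-180.0, -49.9, 167.0]
contact_force: [-0.3, 0.2, 0.1]
gripper_width: 0.0343
gripper_force: 3.7
```

```bash
python3 f.py
```

```text
[-9.0000e-02 -2.4000e-01 -4.6000e-01  4.4456e+02 -3.8180e+02  1.0858e+02
  3.3840e+01] 23.3
```

Emit:
{"name": "arm_command", "arguments": {"travel": [[0,0,-0.001],[0,0,-0.003],[0,0,-0.004],[0,0,-0.004]], "delta_rot": [[0,0,0],[0,0,0],[0,0,0],[0,0,0]]}}

```text
time_s: 23.8
tcp_pos: [0.4444, -0.3817, 0.1063]
eef_rot: [-180.0, -49.9, 167.0]
contact_force: [0.4, -0.6, -0.2]
gripper_width: 0.034
gripper_force: 3.7
```

```bash
python3 f.py
```

```text
[ 1.0000e-01 -1.7000e-01 -5.6000e-01  4.4445e+02 -3.8173e+02  1.0636e+02
  3.3750e+01] 24.1
```

Emit:
{"name": "arm_command", "arguments": {"travel": [[0,0,-0.001],[0,0,-0.002],[0,0,-0.002]], "delta_rot": [[0,0,0],[0,0,0],[0,0,0]]}}

```text
time_s: 24.48
tcp_pos: [0.4444, -0.3817, 0.1055]
eef_rot: [-180.0, -49.9, 167.0]
contact_force: [-0.4, 1.7, -0.0]
gripper_width: 0.034
gripper_force: 3.5
```

```bash
python3 f.py
```

```text
[ 2.3000e-01  1.2000e-01  9.3000e-01  4.4445e+02 -3.8174e+02  1.0550e+02
  3.3830e+01] 24.775
```

Emit:
{"name": "arm_command", "arguments": {"travel": [[0,0,0],[0,0,0],[0,0,0],[0,0,0],[0.02,-0.005,0.017],[0.06,-0.014,0.051],[0.11,-0.025,0.094],[0.16,-0.037,0.14],[0.2,-0.045,0.22],[0.2,-0.045,0.25],[0.2,-0.045,0.25]], "delta_rot": [[0,0,0],[0,0,0],[0,0,0],[0,0,0],[0,0,0],[0,0,0],[0,0,0],[0,0,0],[0,0,0],[0,0,0],[0,0,0]], "grip": 0.7}}

```text
time_s: 26.15
tcp_pos: [0.5448, -0.4044, 0.2315]
eef_rot: [-180.0, -49.8, 167.0]
contact_force: [0.0, 0.8, -1.1]
gripper_width: 0.0614
gripper_force: 0.0
```

Run:
```python
from g import *
from plant import viewer
d=pickle.load(open("d0.pkl","rb"));T,S=d["top"],d["side"]
print("knob base",plane(T,(164,181.3),.085),"knob top",plane(T,(163.2,181),.107),"pivot",plane(T,(192,181),.085))
print("knobS",plane(S,(186.35,261.5),.098), tri(T,(163.2,181),S,(186.4,258)))
k=blobs(T,(15,150,100),(35,255,255),(158,170,205,192))[0][2]
for u in(166,172,178,184,188):
    q=k[abs(k[:,0]-u)<.3]; print(u,q[:,1].min(),q[:,1].max(),end=" | ")
s=viewer.capture("side")
b=blobs(s,(50,120,20),(75,255,255),(310,140,335,178)); print("\ngreen now",[(x[0],x[1]) for x in b])
b=blobs(s,(0,150,60),(8,255,255),(215,225,255,280)); print("red",[(x[0],x[1]) for x in b])
st=r.get_state(); print(st["joints"].round(1))
```

```text
knob base [0.5757 0.0319 0.085 ] knob top [0.5726 0.0285 0.107 ] pivot [ 0.5767 -0.0338  0.085 ]
knobS [0.5756 0.0377 0.098 ] (array([0.5762, 0.0313, 0.1001]), np.float64(0.005144319378883079))
166 178.625 184.375 | 172 178.625 184.375 | 178 178.625 184.375 | 184 178.625 183.375 | 188 178.625 183.375 | 
green now []
red [(68.6, array([232.3496, 257.314 ]))]
[ -18.1   51.    34.5    4.6 -123.3  -84.2]
```

```bash
cat > k.py <<'E'
from g import *
def to(p,yaw,base=None,pitch=0):
    st=base or r.get_state(); return delta(st,np.array(p),Ro.from_euler('xyz',[180,pitch,yaw],degrees=True))
PIV=np.array([.578,-.0335])
def kp(phi,rad=.067,z=.107): a=np.radians(phi); return [PIV[0]+rad*np.cos(a),PIV[1]+rad*np.sin(a),z]
E
python3 - <<'E'
from k import *
print(kp(92)); print(to([.55,-.2,.25],-150)); print(to([.55,-.2,.25],-165)); print(to(kp(92,z=.2),-88))
E
```

```text
[np.float64(0.5756617337209324), np.float64(0.033459185410279424), 0.107]
([0.0114, 0.4082, 0.0395], [0.0835, -0.5605, 0.4468])
([0.0114, 0.4082, 0.0395], [0.0095, -0.5594, 0.2912])
([0.0627, 0.8751, -0.0605], [0.4036, -0.4901, 1.0832])
```

Emit:
{"name": "arm_command", "arguments": {"travel": [[0.003,0.08,0.03],[0.005,0.18,0.04],[0.008,0.28,0.04],[0.011,0.38,0.04],[0.011,0.408,0.04],[0.011,0.408,0.04],[0.011,0.408,0.04],[0.011,0.408,0.04]], "delta_rot": [[0.012,-0.08,0.064],[0.024,-0.16,0.128],[0.036,-0.24,0.191],[0.048,-0.32,0.255],[0.06,-0.4,0.32],[0.0835,-0.56,0.447],[0.0835,-0.56,0.447],[0.0835,-0.56,0.447]], "grip": 0.5}}

```text
time_s: 27.2
tcp_pos: [0.5476, -0.2002, 0.2507]
eef_rot: [-180.0, 0.0, -150.0]
contact_force: [0.4, -0.4, 0.6]
gripper_width: 0.044
gripper_force: 0.0
```

Run:
```python
from k import *
from plant import viewer
print(to(kp(92,z=.17),-88), r.get_state()["joints"].round(1),r.get_state()["eef_rot"])
s=viewer.capture("side")
for n,lo,hi,b in(("green",(50,120,20),(75,255,255),(310,140,335,178)),("red",(0,150,60),(8,255,255),(215,225,255,280)),("blue",(105,150,80),(125,255,255),(238,175,256,192)),("caddy",(105,120,30),(125,255,255),(305,160,340,205))): print(n,[(x[0],x[1]) for x in blobs(s,lo,hi,b)])
```

```text
([0.0561, 0.4673, -0.1615], [0.0001, 0.0004, 0.6889]) [ -0.9  11.7 -10.9   0.  -67.4 -59.2] [-179.9703    0.0109 -150.0039]
green [(66.8, array([321.4729, 162.6254]))]
red [(70.6, array([232.2299, 257.2909]))]
blue [(17.5, array([245.3875, 181.8411]))]
caddy [(404.0, array([322.952 , 187.1646]))]
```

Emit:
{"name": "arm_command", "arguments": {"travel": [[0.005,0.05,0],[0.012,0.12,0],[0.02,0.2,0],[0.03,0.28,-0.02],[0.04,0.36,-0.06],[0.05,0.43,-0.12],[0.056,0.467,-0.16],[0.056,0.467,-0.16],[0.056,0.467,-0.16]], "delta_rot": [[0,0,0.08],[0,0,0.18],[0,0,0.28],[0,0,0.38],[0,0,0.48],[0,0,0.58],[0,0,0.66],[0,0,0.689],[0,0,0.689]]}}

```text
time_s: 28.38
tcp_pos: [0.5777, 0.0334, 0.1688]
eef_rot: [179.8, -0.2, -88.0]
contact_force: [0.0, -0.3, 0.8]
gripper_width: 0.0436
gripper_force: 0.0
```

Run:
```python
from k import *
from plant import viewer
st=r.get_state(); print(st["tcp_pos"],st["eef_rot"],st["joints"].round(1)); print(to(kp(92,z=.107),-88))
for n in("side","top"):
    s=viewer.capture(n); bx={"side":(178,245,195,278),"top":(155,172,170,190)}[n]
    print(n,[(x[0],x[1]) for x in blobs(s,(0,0,0),(180,255,50),bx,3)],"pred",proj(s,kp(92,z=.098)))
```

```text
[0.5777 0.0334 0.1688] [179.8237  -0.1514 -88.0302] [ 22.7  15.2 -17.7   0.1 -57.3 -20.8]
([-0.0042, 0.0, -0.1236], [0.0017, -0.0019, 0.0003])
side [(59.5, array([186.5, 262. ]))] pred [187.5681 259.9471]
top [(127.2, array([160.3981, 183.4413]))] pred [162.003  180.3717]
```

Emit:
{"name": "arm_command", "arguments": {"travel": [[-0.004,0.003,-0.04],[-0.004,0.003,-0.08],[-0.004,0.003,-0.11],[-0.004,0.003,-0.123],[-0.004,0.003,-0.123]], "delta_rot": [[0,0,0],[0,0,0],[0,0,0],[0,0,0],[0,0,0]]}}

```text
time_s: 29.1
tcp_pos: [0.5759, 0.0346, 0.1087]
eef_rot: [180.0, -0.1, -88.0]
contact_force: [0.4, -0.4, 0.9]
gripper_width: 0.0436
gripper_force: 0.0
```

Emit:
{"name": "arm_command", "arguments": {"travel": [[0,0,0],[0,0,0],[0,0,0],[0,0,0],[0,0,0],[0,0,0]], "delta_rot": [[0,0,0],[0,0,0],[0,0,0],[0,0,0],[0,0,0],[0,0,0]], "grip": 0.05, "newtons": 12}}

```text
time_s: 29.85
tcp_pos: [0.5761, 0.0348, 0.109]
eef_rot: [-180.0, -0.1, -88.0]
contact_force: [-0.6, 1.1, 1.0]
gripper_width: 0.0118
gripper_force: 12.0
```

```bash
python3 f.py
python3 - <<'E'
from k import *
st=r.get_state(); p0=st["tcp_pos"]
phi0=np.degrees(np.arctan2(p0[1]-PIV[1],p0[0]-PIV[0])); rad=np.hypot(*(p0[:2]-PIV)); print(phi0,rad,st["tcp_pos"],st["gripper_width"],st["eef_rot"])
for ph in np.arange(phi0+5,phi0+50,5): 
    q=np.array(kp(ph,rad,p0[2])); print(round(ph,1),((q-p0)/.5).round(3),round((ph-phi0)/90,3))
E
```

```text
[-2.7000e-01  6.1000e-01  2.3600e+00  5.7607e+02  3.4840e+01  1.0902e+02
  1.1520e+01] 30.15
91.6216728857378 0.06837233581943017 [0.5761 0.0348 0.109 ] 0.011562716647408877 [-179.9625   -0.068   -87.9801]
96.6 [-0.012 -0.001  0.   ] 0.056
101.6 [-0.024 -0.003  0.   ] 0.111
106.6 [-0.035 -0.006  0.   ] 0.167
111.6 [-0.047 -0.01   0.   ] 0.222
116.6 [-0.057 -0.014  0.   ] 0.278
121.6 [-0.068 -0.02   0.   ] 0.333
126.6 [-0.078 -0.027  0.   ] 0.389
131.6 [-0.087 -0.034  0.   ] 0.444
136.6 [-0.096 -0.043  0.   ] 0.5
```

Emit:
{"name": "arm_command", "arguments": {"travel": [[-0.012,-0.001,0],[-0.024,-0.003,0],[-0.035,-0.006,0],[-0.047,-0.01,0],[-0.057,-0.014,0],[-0.068,-0.02,0],[-0.078,-0.027,0],[-0.087,-0.034,0],[-0.096,-0.043,0],[-0.096,-0.043,0]], "delta_rot": [[0,0,0.056],[0,0,0.111],[0,0,0.167],[0,0,0.222],[0,0,0.278],[0,0,0.333],[0,0,0.389],[0,0,0.444],[0,0,0.5],[0,0,0.5]], "newtons": 20}}

```text
time_s: 31.4
tcp_pos: [0.5295, 0.0127, 0.1092]
eef_rot: [-179.9, -0.2, -42.9]
contact_force: [8.0, -4.3, -3.9]
gripper_width: 0.0112
gripper_force: 20.0
```

```bash
python3 f.py
python3 - <<'E'
from k import *
st=r.get_state(); p0=st["tcp_pos"]
phi0=np.degrees(np.arctan2(p0[1]-PIV[1],p0[0]-PIV[0])); rad=np.hypot(*(p0[:2]-PIV)); print(phi0,rad,p0,st["gripper_width"],st["eef_rot"])
for ph in np.arange(140,190,5): 
    q=np.array(kp(ph,.0684,p0[2])); print(round(ph,1),((q-p0)/.5).round(3),round((ph-phi0)/90,3))
E
```

```text
[  7.1   -5.11  -2.9  529.65  12.82 109.15  11.06] 31.7
136.2106672291743 0.06695112544959149 [0.5297 0.0128 0.1091] 0.010852494073243617 [-179.8883   -0.214   -42.9548]
140 [-0.008 -0.005  0.   ] 0.042
145 [-0.015 -0.014  0.   ] 0.098
150 [-0.022 -0.024  0.   ] 0.153
155 [-0.027 -0.035  0.   ] 0.209
160 [-0.032 -0.046  0.   ] 0.264
165 [-0.035 -0.057  0.   ] 0.32
170 [-0.038 -0.069  0.   ] 0.375
175 [-0.04  -0.081  0.   ] 0.431
180 [-0.04  -0.093  0.   ] 0.487
185 [-0.04  -0.105  0.   ] 0.542
```

Run:
```python
from k import *
st=r.get_state(); p0=st["tcp_pos"]; phi0=136.6
for ph in np.arange(141.6,194,5): 
    q=np.array(kp(ph,.0668,p0[2])); print(round(ph,1),((q-p0)/.5).round(3),round((ph-phi0)/90,3))
```

```text
141.6 [-0.008 -0.01   0.   ] 0.056
146.6 [-0.015 -0.019  0.   ] 0.111
151.6 [-0.021 -0.029  0.   ] 0.167
156.6 [-0.026 -0.04   0.   ] 0.222
161.6 [-0.03 -0.05  0.  ] 0.278
166.6 [-0.033 -0.062  0.   ] 0.333
171.6 [-0.036 -0.073  0.   ] 0.389
176.6 [-0.037 -0.085  0.   ] 0.444
181.6 [-0.037 -0.096  0.   ] 0.5
186.6 [-0.036 -0.108  0.   ] 0.556
191.6 [-0.034 -0.12   0.   ] 0.611
```

Emit:
{"name": "arm_command", "arguments": {"travel": [[-0.008,-0.01,0],[-0.015,-0.019,0],[-0.021,-0.029,0],[-0.026,-0.04,0],[-0.03,-0.05,0],[-0.033,-0.062,0],[-0.036,-0.073,0],[-0.037,-0.085,0],[-0.037,-0.096,0],[-0.037,-0.1,0],[-0.037,-0.1,0]], "delta_rot": [[0,0,0.056],[0,0,0.111],[0,0,0.167],[0,0,0.222],[0,0,0.278],[0,0,0.333],[0,0,0.389],[0,0,0.444],[0,0,0.5],[0,0,0.52],[0,0,0.52]]}}

```text
time_s: 33.08
tcp_pos: [0.5138, -0.0356, 0.1094]
eef_rot: [-179.9, -0.5, 3.9]
contact_force: [14.2, 2.1, -10.4]
gripper_width: 0.0113
gripper_force: 20.0
```

```bash
python3 f.py
```

```text
[ 13.23   1.35 -10.47 513.79 -35.5  109.38  11.18] 33.375
```

Emit:
{"name": "arm_command", "arguments": {"travel": [[0.002,-0.003,-0.001],[0.003,-0.006,-0.002],[0.003,-0.008,-0.002],[0.003,-0.008,-0.002]], "delta_rot": [[0,0,0.018],[0,0,0.027],[0,0,0.036],[0,0,0.036]]}}

```text
time_s: 33.88
tcp_pos: [0.5144, -0.0398, 0.109]
eef_rot: [-180.0, -0.5, 7.1]
contact_force: [7.3, 2.5, 0.0]
gripper_width: 0.011
gripper_force: 20.0
```

```bash
python3 f.py
```

```text
[ 6.9500e+00  2.1600e+00  1.5000e-01  5.1436e+02 -3.9790e+01  1.0904e+02
  1.1340e+01] 34.175
```

Emit:
{"name": "arm_command", "arguments": {"travel": [[0,-0.003,0],[0.001,-0.006,0],[0.001,-0.008,0],[0.001,-0.008,0]], "delta_rot": [[0,0,0.01],[0,0,0.02],[0,0,0.03],[0,0,0.03]]}}

```text
time_s: 34.67
tcp_pos: [0.5146, -0.0412, 0.1089]
eef_rot: [-179.8, -0.5, 9.8]
contact_force: [1.2, 19.3, 3.8]
gripper_width: 0.0113
gripper_force: 20.0
```

```bash
python3 f.py
```

```text
[  1.64  19.56   3.86 514.59 -41.22 108.92  11.39] 34.975
```

Emit:
{"name": "arm_command", "arguments": {"travel": [[0,0,0],[0,0,0],[0,0,0],[0,0,0],[0,0,0.03],[0,0,0.08],[0,0,0.15],[-0.05,0,0.22],[-0.12,0,0.3],[-0.12,0,0.3],[-0.12,0,0.3]], "delta_rot": [[0,0,0],[0,0,0],[0,0,0],[0,0,0],[0,0,0],[0,0,0],[0,0,0],[0,0,0],[0,0,0],[0,0,0],[0,0,0]], "grip": 0.45}}

```text
time_s: 36.35
tcp_pos: [0.4514, -0.0448, 0.2587]
eef_rot: [-180.0, -0.2, 9.8]
contact_force: [-0.9, -0.6, -0.6]
gripper_width: 0.0395
gripper_force: 0.0
```

Run:
```python
from k import *
from plant import viewer
S,T=viewer.capture("side"),viewer.capture("top"); d=pickle.load(open("d0.pkl","rb"))
print(r.get_state()["tcp_pos"],r.get_state()["contact_force"],r.get_state()["time_s"])
print("knob pred",proj(S,(.5117,-.0436,.098)))
for n,lo,hi,b in(("green",(50,120,20),(75,255,255),(310,140,335,178)),("red",(0,150,60),(8,255,255),(215,225,255,280)),("blue",(105,150,80),(125,255,255),(238,175,256,192)),("yellow",(15,150,100),(35,255,255),(175,225,265,285)),("drop",(45,100,30),(75,255,255),(280,222,305,255)),("black",(0,0,0),(180,255,50),(215,230,255,285))):
    for m,c in(("now",S),("old",d["side"])):
        print(n,m,[(x[0],x[1].round(1),x[2].min(0),x[2].max(0)) for x in blobs(c,lo,hi,b)])
q=blobs(S,(15,150,100),(35,255,255),(175,225,265,285))[0][2].astype(np.float32)
l=cv2.fitLine(q,cv2.DIST_L2,0,.01,.01).ravel()
a=plane(S,l[2:]-12*l[:2],.085);b=plane(S,l[2:]+12*l[:2],.085); print("bar dir",np.degrees(np.arctan2(*(a-b)[1::-1])),a,b)
```

```text
[ 0.4514 -0.0448  0.2574] [-0.4612 -0.3954 -0.2112] 36.45
knob pred [238.0682 242.8798]
green now [(66.8, array([321.5, 162.6]), array([318.625, 155.625]), array([325.375, 169.375]))]
green old [(67.0, array([321.7, 161.7]), array([318.625, 154.625]), array([325.375, 168.375]))]
red now [(59.8, array([232.1, 257.9]), array([227.625, 253.625]), array([236.375, 262.375]))]
red old []
blue now []
blue old [(22.2, array([245.6, 181.6]), array([242.625, 178.625]), array([248.375, 184.375]))]
yellow now [(225.3, array([220.2, 247.7]), array([199.625, 240.625]), array([241.375, 254.375]))]
yellow old [(204.9, array([197. , 255.2]), array([182.625, 240.625]), array([209.375, 271.375]))]
drop now [(113.7, array([290. , 241.8]), array([285.625, 234.625]), array([297.375, 250.375]))]
drop old [(119.4, array([290.1, 241.5]), array([285.625, 233.625]), array([297.375, 250.375]))]
black now [(154.6, array([233. , 273.1]), array([225.625, 264.625]), array([240.375, 279.375])), (48.0, array([237.1, 244.2]), array([234.625, 238.625]), array([239.375, 250.375]))]
black old [(211.5, array([232.9, 271.3]), array([225.625, 262.625]), array([240.375, 279.375]))]
bar dir 8.133935980363079 [ 0.5681 -0.027   0.085 ] [ 0.5208 -0.0338  0.085 ]
```

```bash
python3 -c "
from plant import close_job
print(close_job())"
```

```text
the job is handed in; nothing more can be done
None
```

I handed the job in at about 36.5 s, verdict not returned: by blob and force checks the red vial is upright in the nest (let go after feeling the floor at about 2 N), the tongs are back in the caddy and the bar is home against its stop; I viewed 11 pictures against the limit of 10, and the blue vial, last seen in place at about 27 s, was out of view in the final check.

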